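# Park the printing roller in its cradle

## Robot

A 7-joint arm with a two-finger parallel gripper is mounted at the origin on the work surface. World frame = base frame: x ahead of the robot, y to its left, z up, the work surface at z = 0. Lengths are in m, angles in rad, forces in N, time in s.
With the tool pointing down it reaches from about 0.35 to 0.9 m from the base axis. Payload 8.1 kg.
Tool frame: the origin (TCP) lies at the very end of the fingers, on their centre line; the grasp point (between the pads) lies arm.hold_point_z behind it (arm.hold_point_z is the distance from the TCP to the grasp point, in m); z points along the fingers, y is the line along which they close (so a half turn about z gives the same grasp; the last joint's range is limited). The gripper opens to 92 mm and grips with 3 to 60 N. Pads are 19 mm wide; open, the fingers measure 130 mm over their backs; the gripper's body (75 mm by 190 mm) begins 47 mm behind the grasp point.
Start: joints at [-1.406, 0.434, 0.025, 1.573, -0.012, 1.134, -0.075], TCP at [0.165, 0.603, 0.227] pointing down, gripper open.
Joint ranges: [-2.62, 2.62], [-0.44, 2.09], [-1.27, 1.32], [0.08, 2.57], [-1.32, 4.46], [0.12, 2], [-2.74, 2.74]. Speed limits (rad/s): [2.22, 2.22, 3.01, 3.01, 3.14, 3.14, 3.14].

## Interface

Orientations are given as a rotation vector (axis times angle).
In Python, from cell import arm, vision, job, cut_out gives the robot as it stands. The module is installed in compiled form; this text tells all that it offers.
- The arm moves only by the tool play_rows, never from a script. Its argument "increments" is text: rows parted by semicolons, each of 5 numbers parted by spaces: the shift along the tool's x, y, z in cm, then the turn about the tool's z in degrees, then the opening, from -1 (shut) to 1 (fully open), so that 0 is half open. A call has 1 to 5 rows; each row shifts and turns the commanded pose from where the row before left it, along the tool's axes as they then stand; what a row does not reach is not made up. A row lasts 1/12 s, in which the tool goes at most 41.7 mm and 7.16 degrees, less where a joint would pass 70% of its speed; a pose out of reach is approached as far as the arm can. A call is refused whole if a number of a shift passes 4.17 or a number of a turn 7.16, either way. A call with a gripper value outside its range is refused whole. The fingers move at their own pace and stop on an object; "grip_force" is the grip in N (left out, the last holds). Time passes only in rows, so rows that do not move let the fingers close. It gives the time, the measured TCP pose, the force, the opening and the grip force at its end, in the units of the state.
- arm.observe(): the state, without advancing time (a new reading comes with each control period).
- vision.get_image(name): name is "side" or "top"; returns a dict with "frame" (384x512x3 uint8, red, green, blue), "z_map" (384x512 float32, m along the optical axis (not along the pixel's ray), 0 where there is no reading), "mtx" (3x3 intrinsics, pixels), "distortion" ([k1, k2, p1, p2, k3] as OpenCV has them; the pictures are not rectified), "cam_to_world" (4x4, takes a point from camera to world coordinates). Camera axes: x right, y up, looking along -z (the intrinsics and any distortion apply to the point x, -y, -z); pixel columns grow to the right and rows downward; lengths in m; the calibration is good to about 2 mm. A picture is of the moment at which its call begins.
- job.sign_off(): hands the job in; it is judged then, once.
Trained networks look in a picture, given as the dict that the camera call returned (one of the last four; its "shot" number tells which), for a name from the list of things; names that differ only in an ending like _2 or _b are one class to them, and where a whole thing is asked for, a point or a joint stands for the part that bears it (a point fixed in the world has none). Each returns a list of dicts, best first, with "confidence" (0 to 1); they miss things now and then, are a little off and sometimes report something else, mostly with a low value. They report only what shows in the picture. A call takes as long as a camera call.
- cut_out(query, picture): "mask" (384x512 bool, what is visible of it) and "point" ([row, column] in pixels, amid what is visible of it).
The state is a dict: "clock": time; "joints": joint angles; "dq": joint speeds; "joint_efforts": joint torques, N m; "position": TCP position; "ee_rot": TCP orientation; "force": force on the tool from outside, world axes, zero at the start; "ft_torque": the same for the moment, N m; "width": opening from 0.0 (shut) to 1.0 (fully open); "gripper_force": force on a finger pad.
Only numpy, scipy, OpenCV 4.12 (cv2) and the standard library are available. Lean on these libraries where they do the work, as an engineer would, in place of code of your own. Each camera call takes 0.05 s, during which the arm holds its last target. There are 200 camera calls.

## Task

Park the wooden printing roller: with the fingertips push it slowly up the wooden ramp, over the crest at the top, until it lies in the cradle there against the upright stop board, and leave it resting there by itself. Keep the fingers behind it all the way up, never let it run back down the ramp, and do not pick it up, lift or shove it. Leave the tins, jars, brushes and other things around it standing where they are.

Things in the scene. Friction and masses are not known exactly. Their poses are not given: they have to be found in the camera images.
- ramp: fixed wooden ramp, 395 mm long, 194 mm wide. Origin on the table under its centre line; x level, pointing uphill to the stop, y across, z up. Running surface: level landing 12 mm high from x=-235 (open foot) to -100 mm, then 8 degrees up to the crest at x=70. Side rails: inner faces at y=-79 and +79 mm, 12 mm thick, 18 mm above the surface. A roller let go on the slope runs back down
- crest (a point): the crest, middle of the ramp's highest line: x=70 mm in the ramp's frame, 36 mm above the table. Beyond it the surface falls 6 degrees towards the stop board and so forms the cradle. The roller's axis passes it 71 mm above the table
- park (a point): where the middle of the roller's axis lies when it is parked in the cradle against the stop: x=105 mm in the ramp's frame, 67 mm above the table. The stop is an upright board across the top end, face at x=140 mm, 20 mm thick, its top 92 mm above the table
- roller: smooth lacquered wooden printing roller with dark dots, friction about 0.35 to fingers and ramp: cylinder 70 mm in diameter, 150 mm long, a 12 mm steel axle stub sticking out 15 mm at each end, 0.3 to 0.65 kg. Origin at the middle of its axis; its y is the axis (x and z turn as it rolls). It starts across the ramp on the level landing, axis 47 mm above the table, 4 mm play to the rail at each end, free to roll
- paint_tin: steel paint tin with paper label, 84 mm across, 100 mm tall, origin under its centre; a bystander apart from the ramp
- cup: open blue plastic cup, 72 mm across, 85 mm tall, origin under its centre; a bystander apart from the ramp
- pigment_jar: small amber glass jar with white lid, 52 mm across, 55 mm tall, origin under its centre; a bystander beside the ramp
- print_block: dark wooden hand-printing block 70 x 60 x 22 mm with a 26 mm round peg handle on top (50 mm tall in all), origin under its centre; a bystander beside the ramp
- brush: paint brush about 200 mm long lying flat on the table along its own x; a bystander beside the ramp
- spare_core: bare aluminium roller core standing on end, 40 mm across, 120 mm tall, origin under its centre; a bystander beside the ramp, not the roller of the job
- brush_jar: white ceramic jar 68 mm across and 85 mm tall with three brushes standing in it (200 mm tall in all), origin under its centre; a bystander apart from the ramp

How it is judged:
On the way, in this order (a step that is already met when the one before it is completed fails the run):
1. the roller is on the lower slope with a finger against it (x of roller in the frame of ramp between -0.06 and 0 m and contact force between the fingers and roller above 0.1 N).
2. the roller is near the top of the slope with a finger against it (x of roller in the frame of ramp between 0.03 and 0.085 m and contact force between the fingers and roller above 0.1 N).
At the end, for the whole second after the job is handed in: The roller rests by itself in the cradle: its axis 105 mm from the ramp's origin (within 6 mm), between the rails (within 12 mm of the centre line), down on the surface, square to the ramp within 0.1 rad, at rest; every bystander within 25 mm of where it stood (x of roller in the frame of ramp between 0.099 and 0.111 m and y of roller in the frame of ramp between -0.012 and 0.012 m and z of roller in the frame of ramp between 0.061 and 0.072 m and angle between the y axis of roller and the y axis of ramp, either way round below 0.1 rad and linear speed of roller below 0.02 m/s and distance of each of paint_tin, cup, pigment_jar, print_block, brush, spare_core, brush_jar from where it was at the start of the episode below 0.025 m); the robot touches nothing.
It fails at once if the roller ran back past the place it started from (x of roller in the frame of ramp below -0.2 m).
It fails at once if the roller ran back or was shoved: faster than 0.35 m/s (linear speed of roller above 0.35 m/s).
It fails at once if the roller was lifted off the ramp (z of roller in the frame of ramp above 0.083 m or (x of roller in the frame of ramp below -0.03 m and z of roller in the frame of ramp above 0.069 m) or (x of roller in the frame of ramp below -0.1 m and z of roller in the frame of ramp above 0.06 m)).
It fails at once if a bystander was displaced by more than 25 mm (distance of any of paint_tin, cup, pigment_jar, print_block, brush, spare_core, brush_jar from where it was at the start of the episode above 0.025 m).
It fails at once if a standing bystander was knocked over (angle between any of paint_tin, cup, pigment_jar, print_block, spare_core, brush_jar's own z axis and vertical above 0.5 rad).
It also fails if it takes over 40 s, if anything falls off the work surface, if the arm or the gripper's body presses on something with over 40 N, if the wrist force passes 120 N, or if a joint passes its speed limit or range.

## Working session

There is one attempt and no reset: what is moved stays moved. The work goes in short steps, Python scripts to look and compute and a tool call to move; the robot and the scene stay as the last step left them, time stands still between calls to the robot, and variables do not carry over. Pictures are saved under pics/ and viewed, at most 10 in all, crops included, and the job is handed in when it is done.

Besides the shell and the picture viewer there is one more tool, called after "Request:" as name(argument=value, ...) on one line, values as JSON. play_rows: Moves the arm, as the interface text tells. Its arguments: {"type":"object","properties":{"increments":{"type":"string"},"grip_force":{"type":"number"}},"required":["increments"]}

```bash
mkdir -p pics; cat > h.py <<'E'
import numpy as np, cv2
from cell import arm, vision, job, cut_out
def pts(p,mask):
    m=mask&(p["z_map"]>0); r,c=np.nonzero(m); z=p["z_map"][m]
    u=cv2.undistortPoints(np.c_[c,r].astype(np.float64)[:,None],np.array(p["mtx"]),np.array(p["distortion"]))[:,0]
    P=np.c_[u[:,0]*z,-u[:,1]*z,-z,np.ones(len(z))]
    return (P@np.array(p["cam_to_world"]).T)[:,:3]
E
python3 - <<'E'
from h import *
ims={}
for n in ["top","side"]:
    p=vision.get_image(n); cv2.imwrite(f"pics/{n}0.png",p["frame"][:,:,::-1])
    for q in ["ramp","roller","paint_tin","cup","pigment_jar","print_block","brush","spare_core","brush_jar"]:
        L=cut_out(q,p)
        if not L: print(n,q,None);continue
        d=L[0]; P=pts(p,d["mask"])
        print(n,q,round(d["confidence"],2),d["point"],P.shape[0],np.median(P,0).round(3),np.percentile(P,2,0).round(3),np.percentile(P,98,0).round(3))
        if q in("ramp","roller"): np.save(f"{n}_{q}.npy",P)
s=arm.observe(); print(s["position"],s["ee_rot"],s["clock"],arm.hold_point_z,s["force"],s["width"])
E
```

```text
top ramp 0.85 [192.1, 290.7] 5037 [ 0.591 -0.055  0.026] [ 0.364 -0.155  0.004] [0.74  0.049 0.091]
top roller 0.65 [236.7, 281.5] 911 [ 0.435 -0.032  0.075] [ 0.398 -0.104  0.043] [0.473 0.045 0.086]
top paint_tin 0.65 [173.6, 400.7] 612 [ 0.631 -0.428  0.095] [ 0.596 -0.472  0.011] [ 0.672 -0.398  0.105]
top cup 0.89 [223.9, 411.0] 409 [ 0.462 -0.486  0.042] [ 0.43  -0.506 -0.002] [ 0.492 -0.441  0.086]
top pigment_jar 0.63 [236.7, 282.2] 976 [ 0.435 -0.028  0.074] [ 0.397 -0.106  0.012] [0.476 0.047 0.086]
top print_block 0.75 [181.5, 336.4] 367 [ 0.635 -0.216  0.02 ] [ 0.601 -0.249 -0.002] [ 0.671 -0.185  0.051]
top brush 0.83 [183.2, 253.1] 405 [0.628 0.072 0.016] [0.522 0.051 0.005] [0.698 0.086 0.025]
top spare_core 0.53 [227.5, 330.5] 164 [ 0.457 -0.189  0.116] [ 0.441 -0.212  0.007] [ 0.477 -0.175  0.125]
top brush_jar None
side ramp 0.88 [222.1, 253.8] 5464 [ 0.597 -0.064  0.029] [ 0.363 -0.174  0.009] [0.741 0.044 0.093]
side roller 0.79 [211.6, 196.1] 1003 [ 0.438 -0.058  0.075] [ 0.399 -0.11   0.034] [0.474 0.034 0.084]
side paint_tin 0.96 [332.0, 279.7] 1581 [ 0.636 -0.461  0.096] [ 0.598 -0.483  0.005] [ 0.676 -0.408  0.102]
side cup None
side pigment_jar 0.56 [262.2, 237.8] 436 [ 0.554 -0.226  0.044] [ 0.53  -0.239 -0.002] [ 0.578 -0.165  0.058]
side print_block 0.64 [268.0, 268.9] 550 [ 0.639 -0.229  0.022] [ 0.604 -0.254  0.001] [ 0.673 -0.188  0.05 ]
side brush 0.85 [193.3, 252.2] 337 [0.611 0.073 0.018] [ 0.512  0.033 -0.   ] [0.702 0.11  0.044]
side spare_core None
side brush_jar 0.59 [112.4, 202.5] 504 [0.426 0.483 0.076] [0.391 0.468 0.004] [0.454 0.529 0.188]
[0.16537018 0.60272361 0.22674611] [ 4.19481343e-01  3.11345913e+00 -7.13081330e-07] 1.0 0.0188 [ 0.06538963  0.81496542 -0.21213094] 1.0016857652020912
```

View pics/top0.png

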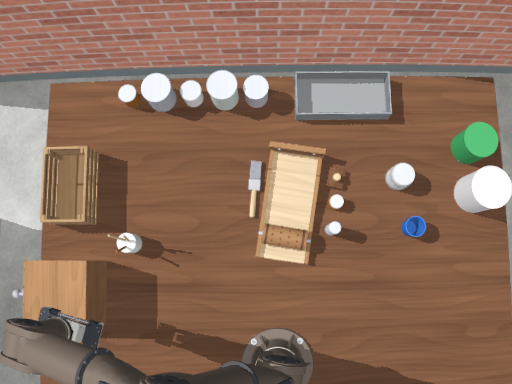

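View pics/side0.png

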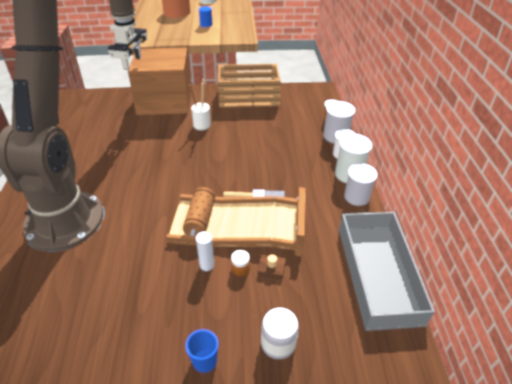

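```bash
python3 - <<'E'
from h import *
from scipy.optimize import least_squares
R=np.r_[np.load("top_ramp.npy"),np.load("side_ramp.npy")]; 
def surf(x): return np.where(x<-100,12,np.where(x<70,12+(x+100)*np.tan(np.radians(8)),36-(x-70)*np.tan(np.radians(6))))
def loc(q,P):
    c,s=np.cos(q[2]),np.sin(q[2]); d=P[:,:2]*1e3-q[:2]
    return c*d[:,0]+s*d[:,1],-s*d[:,0]+c*d[:,1],P[:,2]*1e3
def box(a,lo,hi): return np.maximum(np.maximum(lo-a,a-hi),0)
def outer(x,y,z):  # distance to model (height map & solids)
    f=surf(x)
    dsurf=np.hypot(np.hypot(box(x,-235,140),box(y,-79,79)),np.abs(z-f))
    # rails: box
    def shell(dx,dy,dz,inn): return np.where((dx+dy+dz)>0,np.sqrt(dx*dx+dy*dy+dz*dz),inn)
    ay=np.abs(y)
    dr=shell(box(x,-235,140),box(ay,79,91),box(z,0,f+18),np.minimum(np.minimum(ay-79,91-ay),np.abs(f+18-z)))
    ds=shell(box(x,140,160),box(ay,0,97),box(z,0,92),np.minimum(np.minimum(np.abs(x-140),np.abs(160-x)),np.abs(92-z)))
    return np.minimum(np.minimum(dsurf,dr),ds)
best=None
for yaw in (-.2,-.1,0):
    q=least_squares(lambda q:outer(*loc(q,R+[0,0,q[3]/1e3])),[610,-60,yaw,0],loss="soft_l1",f_scale=3,x_scale=[5,5,.02,2],diff_step=1e-4)
    print(q.x.round(3),np.degrees(q.x[2]).round(2),q.cost)
    if best is None or q.cost<best.cost: best=q
q=best.x; np.save("q.npy",q)
print(np.median(outer(*loc(q,R+[0,0,q[3]/1e3]))))
for n in("top","side"):
    for T in("ramp","roller"):
        x,y,z=loc(q,np.load(f"{n}_{T}.npy")); print(n,T,[np.percentile(a,[1,5,50,95,99]).round(0) for a in(x,y,z)])
Q=np.r_[np.load("top_roller.npy"),np.load("side_roller.npy")];x,y,z=loc(q,Q)
m=(z>50)&(abs(y)<74)
r=least_squares(lambda v:np.hypot(x[m]-v[0]-v[2]*y[m],z[m]-v[1])-35,[-180,47,0],loss="soft_l1");print("roller x,z,slope",r.x)
def w(X,Y=0):
    c,s=np.cos(q[2]),np.sin(q[2]);return (q[:2]+[c*X-s*Y,s*X+c*Y]).round(1)
print("pre",w(r.x[0]-65),"contact",w(r.x[0]-44.5),"park contact",w(60),"roller",w(r.x[0]))
E
```

```text
[ 5.8705e+02 -5.5748e+01 -1.5800e-01  6.5600e-01] -9.07 34544.74051143649
[ 5.86709e+02 -5.56070e+01 -1.57000e-01  6.90000e-01] -9.01 34477.69324224606
[ 5.86942e+02 -5.57620e+01 -1.58000e-01  6.62000e-01] -9.07 34565.07488996955
1.6590269737044707
top ramp [array([-228., -214.,    5.,  144.,  156.]), array([-90., -83.,  -1.,  84.,  90.]), array([ 3.,  7., 26., 86., 93.])]
top roller [array([-186., -183., -154., -122., -117.]), array([-78., -67.,  -0.,  69.,  78.]), array([14., 52., 75., 84., 88.])]
side ramp [array([-227., -213.,   11.,  150.,  159.]), array([-98., -92.,  -9.,  81.,  89.]), array([ 7., 11., 29., 90., 93.])]
side roller [array([-182., -178., -147., -120., -118.]), array([-85., -75., -25.,  60.,  70.]), array([28., 43., 75., 83., 85.])]
roller x,z,slope [-1.52543456e+02  4.60824156e+01  1.75568766e-02]
pre [371.8 -21.6] contact [392.1 -24.8] park contact [646. -65.] roller [436.  -31.7]
```

Request:
play_rows(increments="0 0 -4 -3.15 1;0 0 -4 -3.15 1;-1.5 -2 0 0 1;-2.4 -3.1 0 0 1;-2.4 -3.1 0 0 1")

```text
clock: 1.42
position: [0.2146, 0.5116, 0.3071]
ee_rot: [0.244, 3.132, 0.002]
force: [1.0, -0.3, -0.2]
width: 1.002
gripper_force: 0.0
```

Request:
play_rows(increments="-2.4 -3.1 0 0 1;-2.4 -3.1 0 0 1;-2.4 -3.1 0 0 1;-2.4 -3.1 0 0 1;-2.4 -3.1 0 0 1")

```text
clock: 1.83
position: [0.3094, 0.3381, 0.3069]
ee_rot: [0.248, 3.132, 0.001]
force: [0.8, -0.3, 0.4]
width: 0.998
gripper_force: 0.0
```

Request:
play_rows(increments="-2.4 -3.1 0 0 1;-1.0 -3.7 0 0 1;-1.0 -3.7 0 0 1;-1.0 -3.7 0 0 1;-1.0 -3.7 0 0 1")

```text
clock: 2.25
position: [0.3438, 0.1512, 0.3068]
ee_rot: [0.248, 3.132, 0.001]
force: [1.0, 1.1, 0.4]
width: 1.004
gripper_force: 0.0
```

Request:
play_rows(increments="-1.0 -3.7 0 0 1;-1.0 -3.7 0 0 1;-1.0 -3.5 0 0 1;0 -2 0 0 1;0 0 0 0 1")

```text
clock: 2.67
position: [0.3528, 0.0168, 0.307]
ee_rot: [0.258, 3.131, 0.001]
force: [0.2, -0.5, -0.3]
width: 1.006
gripper_force: 0.0
```

Request:
play_rows(increments="-1.2 -1.7 2 -0.3 1;-1.2 -1.7 4 0 1;0 0 4 0 1;0 0 3 0 1;0 0 0 0 1")

```text
clock: 3.08
position: [0.3677, -0.015, 0.1759]
ee_rot: [-0.239, -3.125, 0.004]
force: [-0.8, -0.2, 0.7]
width: 1.001
gripper_force: 0.0
```

```bash
cat >> h.py <<'E'
q=np.load("q.npy")
def loc(P):
    c,s=np.cos(q[2]),np.sin(q[2]); d=np.atleast_2d(P)[:,:2]*1e3-q[:2]
    return c*d[:,0]+s*d[:,1],-s*d[:,0]+c*d[:,1],np.atleast_2d(P)[:,2]*1e3
def tcp():
    s=arm.observe(); r=s["ee_rot"]; x,y,z=loc(np.array(s["position"]))
    print("tcp ramp",x.round(1),y.round(1),z.round(1),"yawerr",(2*np.degrees(np.arctan2(r[1],r[0]))-90-90-np.degrees(q[2])).round(2),"F",np.round(s["force"],1),s["clock"])
def roller():
    from scipy.optimize import least_squares
    for n in("top","side"):
        p=vision.get_image(n); L=cut_out("roller",p)
        if not L: print(n,None);continue
        x,y,z=loc(pts(p,L[0]["mask"])); x0=np.median(x)
        m=(z>45)&(abs(y)<74)&(abs(x-x0)<45)
        r=least_squares(lambda v:np.hypot(x[m]-v[0]-v[2]*y[m],z[m]-v[1])-35,[x0,60,0],loss="soft_l1")
        print(n,round(L[0]["confidence"],2),"roller x,z,slope",r.x.round(3),"y",np.percentile(y,[2,98]).round(0),m.sum())
E
python3 - <<'E'
from h import *
tcp();roller()
p=vision.get_image("side");cv2.imwrite("pics/s1.png",cv2.resize(p["frame"][100:300,100:360,::-1],None,fx=3,fy=3))
E
```

```text
tcp ramp [-222.6] [5.8] [175.9] yawerr -359.76 F [-0.8 -0.2  0.7] 3.0833
top 0.73 roller x,z,slope [-1.53395e+02  4.60220e+01  1.90000e-02] y [-64.  83.] 364
side 0.96 roller x,z,slope [-1.52759e+02  4.65430e+01  1.60000e-02] y [-77.  73.] 905
```

View pics/s1.png

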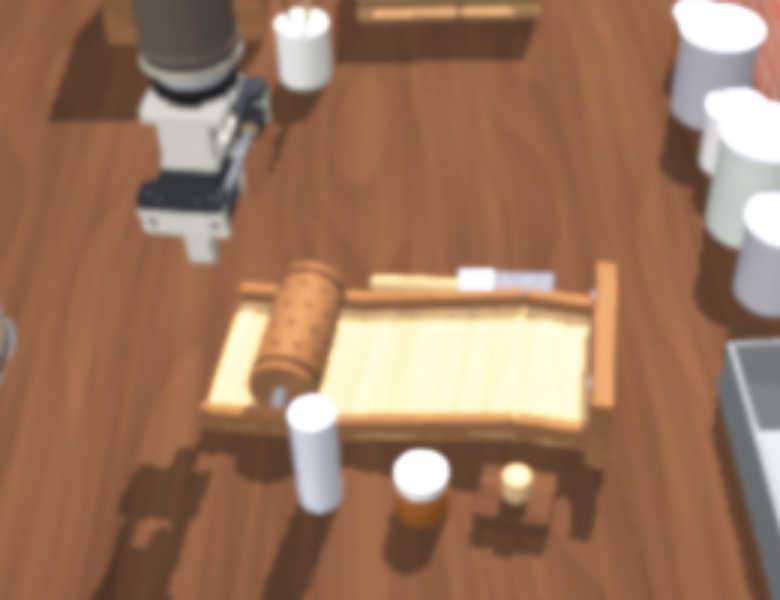

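The picture shows the roller at crop pixel (300,325) on the landing and the gripper hanging behind it, above the open foot. The core, jar and block stand clear of the near rail. Next I go down behind the roller.

Request:
play_rows(increments="0 -0.6 3 0 1;0 0 4 0 1;0 0 4 0 1;0 0 3.2 0 1;0 0 0 0 1")

```text
clock: 3.75
position: [0.3686, -0.0208, 0.0348]
ee_rot: [-0.239, -3.127, 0.002]
force: [-0.5, 0.3, -0.2]
width: 1.002
gripper_force: 0.0
```

Request:
play_rows(increments="-0.3 0 0 0 1;-0.3 0 0 0 1;-0.3 0 0 0 1;-0.3 0 0 0 1;-0.3 0 0 0 1")

```text
clock: 4.17
position: [0.3866, -0.0227, 0.0393]
ee_rot: [0.238, 3.129, 0.002]
force: [-0.0, -0.7, 0.3]
width: 1.004
gripper_force: 0.0
```

```bash
python3 - <<'E'
from h import *
tcp();roller()
E
```

```text
tcp ramp [-202.8] [1.2] [39.3] yawerr 0.3 F [-0.  -0.7  0.3] 4.1667
top 0.61 roller x,z,slope [-1.53073e+02  4.58150e+01  1.60000e-02] y [-69.  82.] 286
side 0.86 roller x,z,slope [-1.52679e+02  4.65740e+01  2.00000e-02] y [-77.  68.] 870
```

Request:
play_rows(increments="-0.3 0 0.2 0 1;-0.3 0 0.2 0 1;-0.3 0 0.2 0 1;-0.3 0 0 0 1;-0.3 0 0 0 1")

```text
clock: 4.78
position: [0.3999, -0.0256, 0.0315]
ee_rot: [-0.24, -3.132, 0.0]
force: [-0.4, 0.0, 0.2]
width: 1.0
gripper_force: 0.1
```

Request:
play_rows(increments="-0.3 0 0 0 1;-0.4 0 0 0 1;-0.4 0 0 0 1;-0.4 0 0 0 1;-0.4 0 0 0 1")

```text
clock: 5.2
position: [0.4191, -0.0284, 0.0318]
ee_rot: [0.24, 3.132, 0.0]
force: [-0.0, 0.3, 0.6]
width: 0.998
gripper_force: 0.1
```

```bash
python3 - <<'E'
from h import *
tcp();roller()
E
```

```text
tcp ramp [-169.8] [0.6] [31.8] yawerr 0.26 F [-0.   0.3  0.6] 5.2
top 0.57 roller x,z,slope [-1.23483e+02  4.66230e+01  4.00000e-03] y [-69.  86.] 136
side 0.6 roller x,z,slope [-1.1829e+02  4.6829e+01  1.6000e-02] y [-76.  68.] 847
```

Request:
play_rows(increments="-0.4 0 0 0 1;-0.4 0 0 0 1;-0.4 0 0 0 1;-0.4 0 0 0 1;-0.4 0 0 0 1")

```text
clock: 5.82
position: [0.4388, -0.0314, 0.0318]
ee_rot: [0.24, 3.132, 0.0]
force: [-1.3, 0.2, -0.6]
width: 0.999
gripper_force: 0.1
```

Request:
play_rows(increments="-0.4 0 -0.05 0 1;-0.4 0 -0.05 0 1;-0.4 0 -0.05 0 1;-0.4 0 -0.05 0 1;-0.4 0 -0.05 0 1")

```text
clock: 6.23
position: [0.4582, -0.0345, 0.0343]
ee_rot: [-0.24, -3.132, -0.0]
force: [-1.3, 0.2, 1.0]
width: 1.001
gripper_force: 0.8
```

Request:
play_rows(increments="-0.4 0 -0.05 0 1;-0.4 0 -0.05 0 1;-0.4 0 -0.05 0 1;-0.4 0 -0.05 0 1;-0.4 0 -0.05 0 1")

```text
clock: 6.65
position: [0.4782, -0.0375, 0.0368]
ee_rot: [-0.24, -3.132, -0.0]
force: [-1.8, -0.1, 0.2]
width: 0.996
gripper_force: 0.8
```

```bash
python3 - <<'E'
from h import *
tcp();roller()
E
```

```text
tcp ramp [-110.] [0.9] [36.8] yawerr -359.74 F [-1.8 -0.1  0.2] 6.65
top 0.63 roller x,z,slope [-6.2025e+01  5.1744e+01 -3.0000e-02] y [54. 78.] 59
side 0.59 roller x,z,slope [-6.2051e+01  5.2305e+01  6.0000e-03] y [-81.  70.] 790
```

Request:
play_rows(increments="-0.4 0 -0.06 0 1;-0.4 0 -0.06 0 1;-0.4 0 -0.06 0 1;-0.4 0 -0.06 0 1;-0.4 0 -0.06 0 1")

```text
clock: 7.27
position: [0.4981, -0.0405, 0.0399]
ee_rot: [0.24, 3.132, 0.0]
force: [-2.4, 0.3, 1.2]
width: 1.001
gripper_force: 1.0
```

Request:
play_rows(increments="-0.4 0 -0.06 0 1;-0.4 0 -0.06 0 1;-0.4 0 -0.06 0 1;-0.4 0 -0.06 0 1;-0.4 0 -0.06 0 1")

```text
clock: 7.68
position: [0.5177, -0.0436, 0.0428]
ee_rot: [-0.24, -3.132, -0.0]
force: [-1.5, 0.3, 1.7]
width: 0.997
gripper_force: 1.0
```

Request:
play_rows(increments="-0.4 0 -0.06 0 1;-0.4 0 -0.06 0 1;-0.4 0 -0.06 0 1;-0.4 0 -0.06 0 1;-0.4 0 -0.06 0 1")

```text
clock: 8.1
position: [0.5375, -0.0466, 0.0458]
ee_rot: [0.24, 3.132, 0.0]
force: [-2.3, 0.3, 1.2]
width: 1.004
gripper_force: 1.0
```

Request:
play_rows(increments="-0.4 0 -0.06 0 1;-0.4 0 -0.06 0 1;-0.4 0 -0.06 0 1;-0.4 0 -0.06 0 1;-0.4 0 -0.06 0 1")

```text
clock: 8.52
position: [0.5573, -0.0497, 0.0488]
ee_rot: [-0.24, -3.132, -0.0]
force: [-2.2, 1.4, 1.8]
width: 1.001
gripper_force: 1.0
```

```bash
python3 - <<'E'
from h import *
tcp();roller()
E
```

```text
tcp ramp [-30.] [1.3] [48.8] yawerr -359.74 F [-2.2  1.4  1.8] 8.5167
top None
side 0.59 roller x,z,slope [ 1.7378e+01  6.3437e+01 -2.0000e-03] y [-84.  71.] 769
```

Request:
play_rows(increments="-0.4 0 -0.06 0 1;-0.4 0 -0.06 0 1;-0.4 0 -0.06 0 1;-0.4 0 -0.06 0 1;-0.4 0 -0.06 0 1")

```text
clock: 9.13
position: [0.5772, -0.0528, 0.0519]
ee_rot: [0.24, 3.132, -0.0]
force: [-1.5, 1.1, 0.4]
width: 1.006
gripper_force: 1.0
```

Request:
play_rows(increments="-0.4 0 -0.06 0 1;-0.4 0 -0.06 0 1;-0.3 0 -0.04 0 1;-0.3 0 -0.04 0 1;-0.3 0 -0.04 0 1")

```text
clock: 9.55
position: [0.5937, -0.0553, 0.0542]
ee_rot: [-0.24, -3.132, -0.0]
force: [-1.9, 0.2, 1.7]
width: 0.998
gripper_force: 1.0
```

Request:
play_rows(increments="-0.2 0 -0.03 0 1;-0.2 0 -0.03 0 1;-0.2 0 -0.03 0 1;-0.2 0 -0.03 0 1;-0.2 0 -0.03 0 1")

```text
clock: 9.97
position: [0.6034, -0.0568, 0.0557]
ee_rot: [-0.24, -3.132, -0.0]
force: [-2.2, -0.4, 0.8]
width: 1.003
gripper_force: 1.0
```

```bash
python3 - <<'E'
from h import *
tcp();roller()
E
```

```text
tcp ramp [16.7] [1.5] [55.7] yawerr -359.74 F [-2.2 -0.4  0.8] 9.9667
top None
side 0.62 roller x,z,slope [ 6.3280e+01  6.9994e+01 -1.0000e-03] y [-82.  71.] 753
```

Request:
play_rows(increments="-0.15 0 0 0 1;-0.15 0 0 0 1;-0.15 0 0 0 1;-0.15 0 0 0 1;-0.15 0 0 0 1")

```text
clock: 10.58
position: [0.6112, -0.0579, 0.0557]
ee_rot: [0.239, 3.132, -0.0]
force: [-0.3, 0.1, -0.4]
width: 1.0
gripper_force: 0.3
```

Request:
play_rows(increments="-0.15 0 0 0 1;-0.15 0 0 0 1;-0.15 0 0 0 1;-0.15 0 0 0 1;0 0 0 0 1")

```text
clock: 11.0
position: [0.6171, -0.0589, 0.0557]
ee_rot: [0.239, 3.132, -0.0]
force: [0.6, -0.1, -0.4]
width: 0.999
gripper_force: 0.0
```

```bash
python3 - <<'E'
from h import *
tcp();roller()
E
```

```text
tcp ramp [30.6] [1.5] [55.7] yawerr 0.26 F [ 0.6 -0.1 -0.4] 11.0
top 0.62 roller x,z,slope [106.663  66.615  -0.178] y [-10.  86.] 56
side 0.74 roller x,z,slope [1.06974e+02 6.72440e+01 1.00000e-03] y [-78.  71.] 963
```

The roller went over the crest and lies against the stop. Now I back off and lift clear.

Request:
play_rows(increments="0.5 0 0 0 1;1.5 0 -1 0 1;2 0 -3 0 1;2 0 -4 0 1;0 0 -4 0 1")

```text
clock: 11.62
position: [0.5537, -0.0496, 0.1725]
ee_rot: [-0.24, -3.126, -0.001]
force: [2.0, 0.9, -0.1]
width: 1.002
gripper_force: 0.0
```

Request:
play_rows(increments="0 0 -2 0 1;0 0 0 0 1;0 0 0 0 1;0 0 0 0 1;0 0 0 0 1")

```text
clock: 12.03
position: [0.5578, -0.0497, 0.1917]
ee_rot: [-0.239, -3.13, 0.0]
force: [-0.4, -0.2, -0.2]
width: 1.002
gripper_force: 0.0
```

```bash
python3 - <<'E'
from h import *
tcp();roller()
p=vision.get_image("side");cv2.imwrite("pics/s2.png",cv2.resize(p["frame"][100:300,100:360,::-1],None,fx=3,fy=3))
E
```

```text
tcp ramp [-29.5] [1.3] [191.7] yawerr -359.74 F [-0.4 -0.2 -0.2] 12.0333
top None
side 0.73 roller x,z,slope [ 1.07017e+02  6.72290e+01 -3.00000e-03] y [-78.  70.] 957
```

View pics/s2.png

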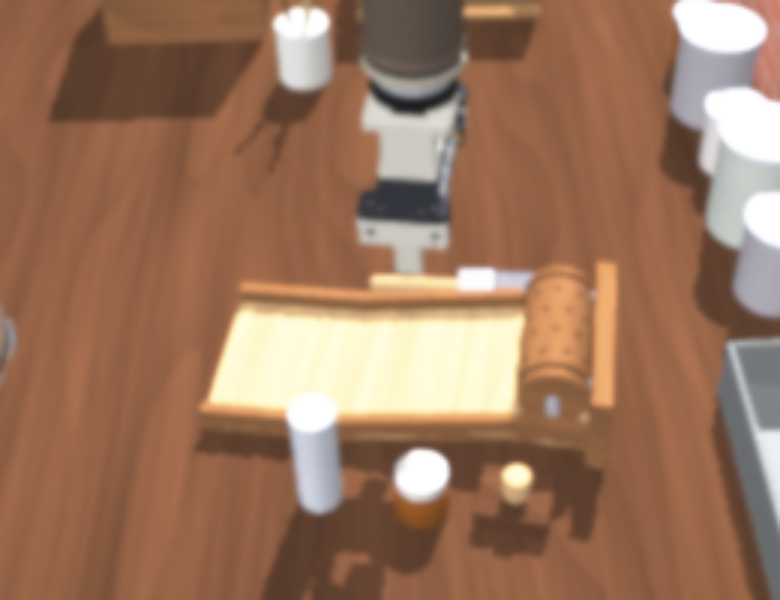

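The picture shows the roller square in the cradle against the stop at crop pixel (557,320). The gripper is clear of everything and the bystanders stand where they were.

```bash
python3 -c "
from cell import job
print(job.sign_off())"
```

```text
the job is handed in; nothing more can be done
None
```

The roller was pushed up over the crest and rests by itself in the cradle, square against the stop (measured 107 mm along the ramp for a target of 105 ± 6 mm); the bystanders look unmoved, the gripper is clear, and the job is handed in with no verdict returned.

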